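Tip the tall carton back onto the clear step so the drawer can close

ROBOT

A 7-joint arm with a two-finger parallel gripper is mounted at the origin on the work surface. World frame = base frame: x ahead of the robot, y to its left, z up, the work surface at z = 0. Lengths are in m, angles in rad, forces in N, time in s.
With the tool pointing down it reaches from about 0.4 to 0.75 m from the base axis. Payload 19.5 kg.
Tool frame: the origin (TCP) lies at the very end of the fingers, on their centre line; the grasp point (between the pads) lies 19 mm behind it; z points along the fingers, y is the direction in which the jaws open and shut (so a half turn about z gives the same grasp; the last joint's range is limited). The gripper opens to 85 mm and grips with 20 to 120 N. Pads are 22 mm wide; open, the fingers measure 114 mm over their backs; the gripper's body (76 mm by 85 mm) begins 54 mm behind the grasp point. The pads swing forward as they close: fully open they stand 13 mm farther back than shut.
Start: joints at [-1.172, 0.707, -0.028, 1.485, 0.022, 0.951, -0.075], TCP at [0.245, 0.52, 0.231] pointing down, gripper open.
Joint ranges: [-2.71, 2.71], [-0.32, 2.16], [-1.57, 1.52], [0, 2.45], [-1.46, 4.6], [0, 2.02], [-2.83, 2.83]. Speed limits (rad/s): [1.89, 1.89, 2.57, 2.57, 3.01, 3.01, 3.01].

INTERFACE

Orientations are given as a unit quaternion [w, x, y, z].
In Python, from plant import bot, vision gives the robot as it stands.
- The arm moves only by the tool send_rows, never from a script. Its argument "plan" is a list of rows, each a list of 3 entries, a list of its own where there are three numbers: the finger opening in m, from 0 to 0.0854, then the shift along the tool's x, y, z in m, then the turn about the tool's z in rad. In form: [[grip, [tx, ty, tz], twist], ...]. A call has 1 to 12 rows; each row is the pose to reach, as a shift and turn from the pose measured when the call began, along the tool's axes at that moment; what a row does not reach only later rows make up. A row lasts 1/12 s, in which the tool goes at most 41.7 mm and 7.16 degrees, less where a joint would pass 70% of its speed; a pose out of reach is approached as far as the arm can. A call with a gripper value outside its range is refused whole. The fingers move at their own pace and stop on an object; "newtons" is the grip in N (left out, the last holds). Time passes only in rows, so rows that repeat a pose let the fingers close. It gives the time, the measured TCP pose, the force and the opening at its end, in the units of the state.
- bot.state(): the state, without advancing time (a new reading comes with each control period).
- vision.camera(name): name is "scene" or "side" or "wrist"; returns the picture (480x640x3 uint8, red, green, blue); there is no depth.
- vision.camera_model(name): a dict with "vfov" (degrees; the focal length in pixels is half the picture's height over the tangent of half this angle, whatever the lens; pixels are square), "cx", "cy" (the principal point, pixels), "rvec" (rotation vector, rad) and "tvec" (3), from world to camera coordinates, as OpenCV has them. Camera axes: x right, y down, z forward; pixel columns grow to the right and rows downward; lengths in m; the calibration is good to about 2 mm. A picture is of the moment at which its call begins: read the wrist's pose just before it. camera_model takes no time and is no camera call; for the wrist camera it gives the pose at the moment of the call.
- bot.job_done(): hands the job in, once; it reports no verdict.
The state is a dict: "time": time; "joint_pos": joint angles; "dq": joint speeds; "effort": joint torques, N m; "position": TCP position; "tool_rot": TCP orientation; "wrist_force": force on the tool from outside, world axes, zero at the start; "ft_torque": the same for the moment, N m; "grip_width": finger opening in m.
Only numpy, scipy, OpenCV 4.12 (cv2) and the standard library are available. Lean on these libraries where they do the work, as an engineer would, in place of code of your own. Each camera call takes 0.05 s, during which the arm holds its last target.

TASK

The tall orange carton sticks up out of the grey drawer, so the drawer cannot go shut. Tip it over backwards, away from the drawer's handle, over the edge of the low clear step that blocks its foot, so that it comes to lie flat on its back, straight, on that step right behind where it stood. Do not lift it off the drawer floor, and leave the low teal carton and the round tin standing where they are.

Things in the scene. Friction and masses are not known exactly. Their poses are not given: they have to be found in the camera images.
- tall_carton: Orange carton with cream band and a cream disc on its front, 60 deep (x) by 64 wide (y) by 160 mm tall (z), 0.2 to 0.35 kg, upright on the drawer floor. Origin: centre of its underside; x from its front (handle side) to its back, z up. Its back stands 1 to 4 mm before the step's edge, left, middle or right along it. Pushed near the top along x for about 65 mm, it falls over by itself.
- low_carton: Bystander: teal carton with cream band and disc, 60 deep (x) by 64 wide (y) by 80 mm tall, standing in another of the three places. Origin: centre of its underside, z up. Flat in front of these three lie a green scoop and a small wooden spoon, at most 20 mm high.
- tin: Bystander: round aluminium tin, 60 mm diameter, 50 mm tall including the small black press button on its lid, standing in the remaining place. Origin: centre of its underside, z up. The three places are 80 to 200 mm apart along the step.
- step_edge (a point): Middle of the top front edge of the lowest clear step in the fixed grey drawer; x from handle side to rear, y along the edge, z up. Drawer: rim 95 mm, floor 8 mm above the worktop, front wall 160 mm before the edge. Step: top 15 mm above the floor, 180 mm deep, 436 mm wide; behind it, higher steps with glass tubes, tops under 90 mm. Laid down, the carton's foot overhangs the edge by 15 to 50 mm.
Mind the look-alikes: they are no part of the job. What is shaped like the tall_carton but blue is not meant.

How it is judged:
By the outcome, as a careful person would: the job done as asked, in the order asked, and still so for the second after the job is handed in, with the robot touching nothing.
It also fails if it takes over 32 s, if anything falls off the work surface, if the arm or the gripper's body presses on something with over 40 N, if the wrist force passes 120 N, or if a joint passes its speed limit or range.

## Working session

There is one attempt and no reset: what is moved stays moved. The work goes in short steps, Python scripts to look and compute and a tool call to move; the robot and the scene stay as the last step left them, time stands still between calls to the robot, and variables do not carry over. Pictures are saved under pics/ and viewed, and the job is handed in when it is done.

Besides the shell and the picture viewer there is one more tool, called in YAML: its name, and indented under it one key for each argument. send_rows: Moves the arm, as the interface text tells. Its arguments: {"type":"object","properties":{"plan":{"type":"array"},"newtons":{"type":"number"}},"required":["plan"]}

```bash
mkdir -p pics; ls; python3 - <<'E'
from plant import bot, vision
import cv2,numpy as np
print(bot.state())
for n in ["scene","side","wrist"]:
    m=vision.camera_model(n); print(n,m)
    cv2.imwrite(f"pics/{n}0.png",vision.camera(n)[:,:,::-1])
E
```

```text
pics
{'time': 0.0, 'joint_pos': array([-1.17169382,  0.70709573, -0.02761025,  1.48498998,  0.02198177,
        0.95087108, -0.07547516]), 'dq': array([-0.00141986, -0.00018194,  0.00194392,  0.00061483,  0.00022661,
        0.00082438, -0.00096196]), 'effort': array([ 5.63802332e-04, -8.83201647e+01,  1.23498973e+00, -2.36168754e+01,
        1.69757148e-02,  6.51394148e-03,  8.35963533e-06]), 'position': array([0.24522398, 0.51980757, 0.23083381]), 'tool_rot': array([-1.05139029e-04,  2.18616738e-01,  9.75810658e-01, -5.20668797e-04]), 'wrist_force': array([-1.20149575,  0.08785046, -0.03494733]), 'ft_torque': array([-0.02739073,  0.02056867,  0.01543841]), 'grip_width': 0.08551000521604164}
scene {'vfov': 43.619214225732996, 'cx': 324.76051909328373, 'cy': 240.1172827641913, 'rvec': array([ 1.96151087,  1.86084224, -0.49935165]), 'tvec': array([ 0.03059931, -0.36185471,  1.58271904])}
side {'vfov': 42.50005607628461, 'cx': 331.4952926356233, 'cy': 226.21218360603265, 'rvec': array([ 2.22471584, -0.61293268,  0.2886679 ]), 'tvec': array([-0.38978579,  0.16125405,  1.18813354])}
wrist {'vfov': 71.66867232736212, 'cx': 318.6850031511967, 'cy': 242.25565793551442, 'rvec': array([-2.43599904, -1.54506201, -0.22877849]), 'tvec': array([-0.57605241, -0.03748392,  0.37838215])}
```

View pics/scene0.png

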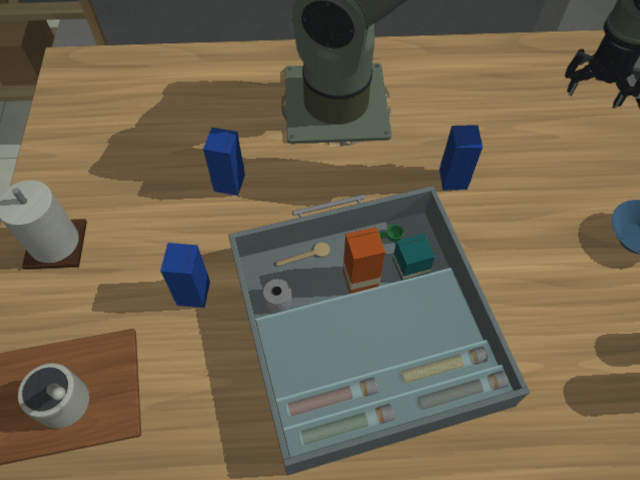

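View pics/side0.png

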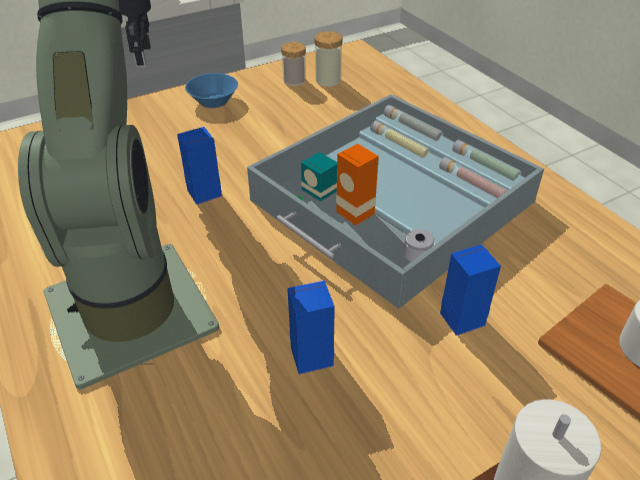

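View pics/wrist0.png

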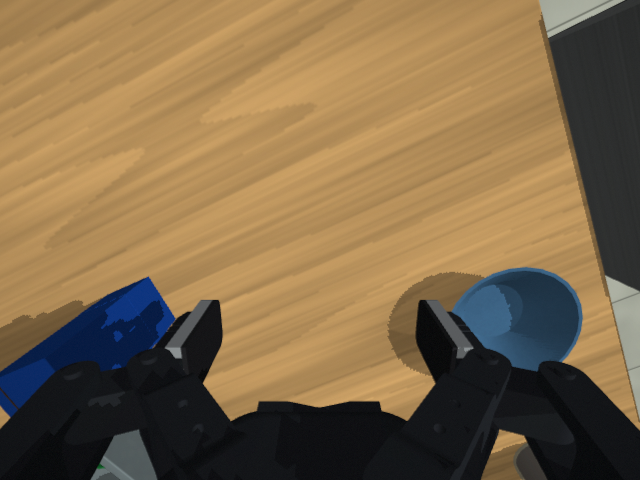

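The target is the orange carton, at scene (363,258) and side (357,183). Look-alikes are the blue cartons at scene (225,160), (461,157) and (186,275), which are the wrong colour. The teal low carton at (414,255) is too short. I'll check the choice in a close crop.

```bash
python3 - <<'E'
import cv2,numpy as np
a=cv2.imread("pics/scene0.png")[175:345,220:490]; b=cv2.imread("pics/side0.png")[130:300,240:510]
cv2.imwrite("pics/crop0.png",cv2.resize(np.vstack([a]),None,fx=2.9,fy=2.9,interpolation=cv2.INTER_CUBIC))
cv2.imwrite("pics/crop1.png",cv2.resize(b,None,fx=2.9,fy=2.9,interpolation=cv2.INTER_CUBIC))
for n in ["scene","side"]:
    im=cv2.imread(f"pics/{n}0.png"); h=cv2.cvtColor(im,cv2.COLOR_BGR2HSV)
    m=cv2.inRange(h,(3,170,60),(14,255,255)); 
    k,l,s,c=cv2.connectedComponentsWithStats(m)
    i=1+np.argmax(s[1:,4]); print(n,s[i],c[i])
    v=h[:,:,2][l==i]; print(np.histogram(v,12))
E
```

```text
scene [ 345  228   40   55 1747] [363.62965083 254.7269605 ]
(array([188,  15,  10, 208, 481,   5,  15,  22,  29,  57, 344, 373]), array([ 66.  ,  73.75,  81.5 ,  89.25,  97.  , 104.75, 112.5 , 120.25,
       128.  , 135.75, 143.5 , 151.25, 159.  ]))
side [ 556  286   84  123 2787] [603.61141012 345.22030858]
(array([  1,   0,   1,   3,  14,  22, 184, 438, 979, 638, 377, 130]), array([129. , 133.5, 138. , 142.5, 147. , 151.5, 156. , 160.5, 165. ,
       169.5, 174. , 178.5, 183. ]))
```

View pics/crop0.png

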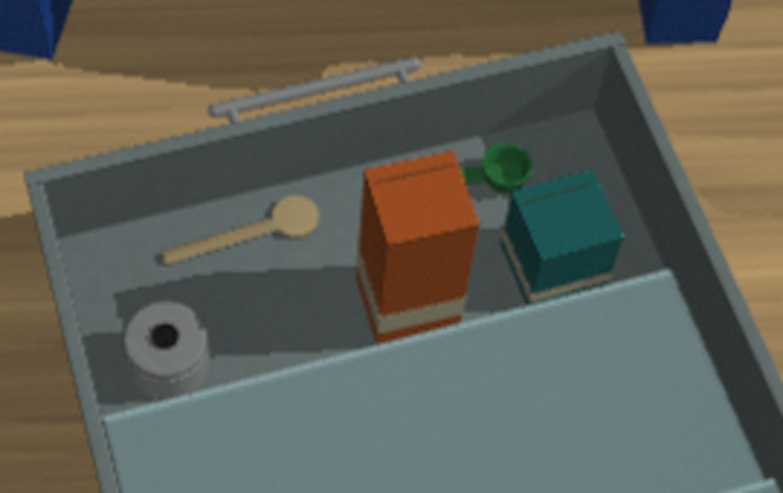

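View pics/crop1.png

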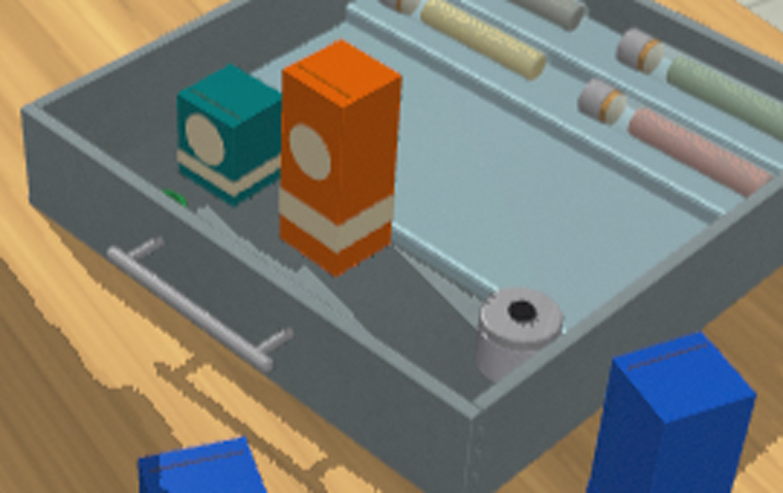

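The choice is confirmed: it is orange, tall, with a cream band and a disc towards the handle. In the scene crop its top corners are at about (363,168), (456,152), (478,228) and (387,244). In the side crop they are at (282,70), (340,40), (402,74) and (345,108).

```bash
cat > hlp.py <<'E'
import cv2,numpy as np
from plant import bot,vision
def ray(n,uv,z,m=None):
    m=m or vision.camera_model(n); f=240/np.tan(np.radians(m["vfov"]/2))
    R=cv2.Rodrigues(m["rvec"])[0]; C=-R.T@m["tvec"]
    uv=np.atleast_2d(uv).astype(float)
    d=np.c_[(uv[:,0]-m["cx"])/f,(uv[:,1]-m["cy"])/f,np.ones(len(uv))]@R
    return C+d*((z-C[2])/d[:,2])[:,None]
E
python3 - <<'E'
from hlp import *
np.set_printoptions(precision=4,suppress=True)
cs=lambda p:np.array(p)/2.9+[220,175]-0.3
cd=lambda p:np.array(p)/2.9+[240,130]-0.3
def rep(t,P):
    print(t);print(P[:,:2]); 
A=ray("scene",cs([(363,168),(456,152),(478,228),(387,244)]),.168)
B=ray("side",cd([(345,108),(282,70),(340,40),(402,74)]),.168)
rep("sc",A);rep("sd",B); print(A.mean(0),B.mean(0))
for P in(A,B): print([np.linalg.norm(P[i]-P[(i+1)%4]) for i in range(4)])
E1=ray("scene",cs([(104,417),(671,271)]),.023);rep("edge",E1)
d=E1[1]-E1[0];print(np.linalg.norm(d),"mid",E1.mean(0)); 
ey=d/np.linalg.norm(d); ex=np.array([ey[1],-ey[0],0]); 
if ex[0]<0: ex=-ex
print("ex",ex,np.degrees(np.arctan2(ex[1],ex[0])))
for P in(A,B):
    print("carton rel edge: x",(P-E1.mean(0))@ex,"along",(P-E1.mean(0))@ey)
rim=ray("scene",cs([(27,175),(622,38)]),.095);rep("rim",rim);r=rim[1]-rim[0];print(np.degrees(np.arctan2(r[1],r[0])))
s=bot.state();R=cv2.Rodrigues
from scipy.spatial.transform import Rotation as Ro
q=s["tool_rot"];M=Ro.from_quat(q[[1,2,3,0]]).as_matrix();print(M)
E
```

```text
sc
[[ 0.5023 -0.0203]
 [ 0.4926  0.0442]
 [ 0.5528  0.0529]
 [ 0.5619 -0.0086]]
sd
[[ 0.5045 -0.0224]
 [ 0.4907  0.04  ]
 [ 0.548   0.0515]
 [ 0.5628 -0.0081]]
[0.5274 0.0171 0.168 ] [0.5265 0.0153 0.168 ]
[np.float64(0.0651921046888502), np.float64(0.06075484571687989), np.float64(0.06224412674139805), np.float64(0.06071634424327958)]
[np.float64(0.06397051795521459), np.float64(0.05848901641821523), np.float64(0.061450540585727347), np.float64(0.06004156372235088)]
edge
[[ 0.6133 -0.2085]
 [ 0.5165  0.2166]]
0.4359865227601067 mid [0.5649 0.004  0.023 ]
ex [0.975  0.2221 0.    ] 12.829992079631133
carton rel edge: x [-0.0665 -0.0615 -0.001  -0.0058] along [-0.0098  0.0552  0.0504 -0.0117]
carton rel edge: x [-0.0647 -0.0644 -0.0059 -0.0047] along [-0.0124  0.0516  0.0501 -0.0114]
rim
[[ 0.4519 -0.2583]
 [ 0.3519  0.1919]]
102.53035267582263
[[-0.9044  0.4266 -0.0003]
 [ 0.4266  0.9044 -0.0007]
 [-0.     -0.0008 -1.    ]]
```

send_rows:
  plan:
    - [0.03,[-0.025,-0.025,0],-0.06]
    - [0.03,[-0.05,-0.049,0],-0.12]
    - [0.03,[-0.075,-0.073,0],-0.18]
    - [0.03,[-0.1,-0.098,0],-0.24]
    - [0.03,[-0.125,-0.122,0],-0.3]
    - [0.03,[-0.15,-0.147,0],-0.36]
    - [0.03,[-0.175,-0.171,0],-0.42]
    - [0.03,[-0.2,-0.195,0],-0.48]
    - [0.03,[-0.225,-0.22,0],-0.54]
    - [0.03,[-0.25,-0.244,0],-0.6]
    - [0.03,[-0.27,-0.264,0],-0.665]
    - [0.03,[-0.28,-0.274,0],-0.665]

```text
time: 1.15
position: [0.3824, 0.1492, 0.2311]
tool_rot: [-0.0, -0.112, 0.994, -0.001]
wrist_force: [-0.2, 0.6, 0.0]
grip_width: 0.0298
```

```bash
cat > go.py <<'E'
from hlp import *
from scipy.spatial.transform import Rotation as Ro
import sys
np.set_printoptions(precision=4,suppress=True)
s=bot.state();q=s["tool_rot"];M=Ro.from_quat(q[[1,2,3,0]]).as_matrix()
t=np.array([float(v) for v in sys.argv[1:4]])
print(s["time"],s["position"],s["joint_pos"],s["grip_width"],s["wrist_force"])
print("shift",M.T@(t-s["position"]))
a=np.degrees(np.arctan2(M[1,0],M[0,0]))%360
print("toolx ang",a,"twist",np.radians(-(192.7-a)))
E
python3 go.py 0.44 -0.003 0.231
```

```text
1.15 [0.3824 0.1492 0.2311] [-0.2606  0.487  -0.3017  2.0325  0.2325  0.6555  1.0813] 0.029776386706293727 [-0.2392  0.5654  0.0403]
shift [-0.0222 -0.1612  0.0004]
toolx ang 192.9034727784561 twist 0.003551269922239978
```

send_rows:
  plan:
    - [0.03,[-0.004,-0.03,0],0]
    - [0.03,[-0.008,-0.06,0],0]
    - [0.03,[-0.012,-0.09,0],0]
    - [0.03,[-0.016,-0.12,0],0]
    - [0.03,[-0.02,-0.145,0],0]
    - [0.03,[-0.022,-0.161,0.01],0]
    - [0.03,[-0.022,-0.161,0.03],0]
    - [0.03,[-0.022,-0.161,0.05],0]
    - [0.03,[-0.022,-0.161,0.07],0]
    - [0.03,[-0.022,-0.161,0.083],0]
    - [0.03,[-0.022,-0.161,0.083],0]

```text
time: 2.07
position: [0.4389, -0.0029, 0.1465]
tool_rot: [-0.002, -0.113, 0.994, -0.001]
wrist_force: [-0.0, -0.7, -0.1]
grip_width: 0.0298
```

```bash
python3 go.py 0.527 0.0162 0.148; python3 - <<'E'
from hlp import *
a=vision.camera("scene")[150:350,200:500];b=vision.camera("side")[100:300,220:520]
cv2.imwrite("pics/c2.png",cv2.resize(np.hstack([a,b]),None,fx=1.33,fy=1.33)[:,:,::-1])
E
```

```text
2.0667 [ 0.4389 -0.0029  0.1465] [ 0.0726  0.6737 -0.2399  2.0578  0.3498  0.4523  1.3624] 0.029798978277116053 [-0.0341 -0.7291 -0.0829]
shift [-0.0902 -0.0011 -0.0019]
toolx ang 192.9209856773186 twist 0.0038569276689597288
```

View pics/c2.png

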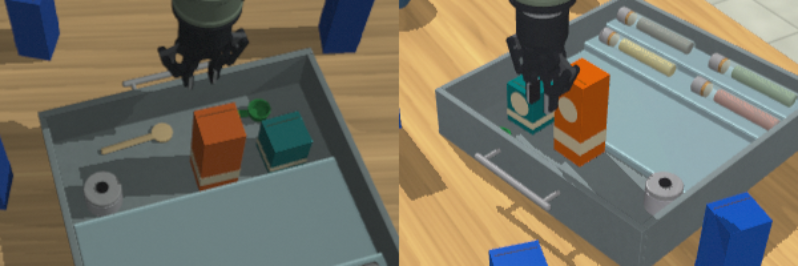

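send_rows:
  plan:
    - [0.03,[-0.015,-0.001,-0.002],0]
    - [0.03,[-0.03,-0.001,-0.002],0]
    - [0.03,[-0.04,-0.001,-0.002],0]
    - [0.03,[-0.046,-0.001,-0.002],0]
    - [0.03,[-0.052,-0.001,-0.002],0]
    - [0.03,[-0.058,-0.001,-0.002],0]
    - [0.03,[-0.064,-0.001,-0.002],0]
    - [0.03,[-0.07,-0.001,-0.002],0]
    - [0.03,[-0.076,-0.001,-0.002],0]
    - [0.03,[-0.082,-0.001,-0.002],0]
    - [0.03,[-0.088,-0.001,-0.002],0]
    - [0.03,[-0.092,-0.001,-0.002],0]

```text
time: 3.17
position: [0.5303, 0.017, 0.1504]
tool_rot: [-0.001, -0.113, 0.994, -0.001]
wrist_force: [-0.2, -0.7, 0.5]
grip_width: 0.0299
```

```bash
python3 go.py 0.527 0.0162 0.148; python3 - <<'E'
from hlp import *
a=vision.camera("scene")[150:350,200:500];b=vision.camera("side")[100:300,220:520]
cv2.imwrite("pics/c3.png",cv2.resize(np.hstack([a,b]),None,fx=1.33,fy=1.33)[:,:,::-1])
E
```

```text
3.1667 [0.5303 0.017  0.1504] [ 0.0562  0.7633 -0.2779  1.7429  0.3093  0.6797  1.4054] 0.029928199452699273 [-0.2145 -0.6912  0.5135]
shift [ 0.0034 -0.      0.0024]
toolx ang 192.91944282529965 twist 0.0038299998213578816
```

View pics/c3.png

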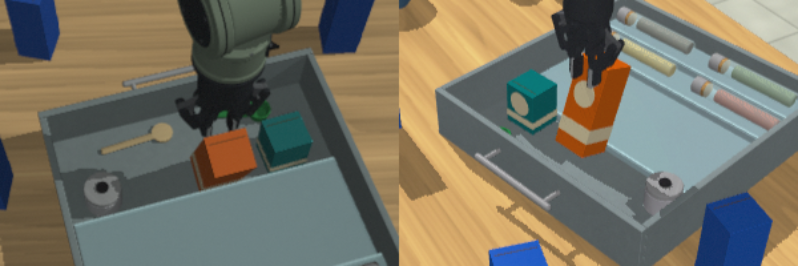

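It is tipping straight over the edge. I'll continue slowly.

send_rows:
  plan:
    - [0.03,[-0.005,0,0.002],0]
    - [0.03,[-0.01,0,0.002],0]
    - [0.03,[-0.014,0,0.002],0]
    - [0.03,[-0.018,0,0.002],0]
    - [0.03,[-0.022,0,0.002],0]
    - [0.03,[-0.026,0,0.002],0]
    - [0.03,[-0.03,0,0.002],0]
    - [0.03,[-0.034,0,0.002],0]
    - [0.03,[-0.037,0,0.002],0]
    - [0.03,[-0.037,0,0.002],0]

```text
time: 4.1
position: [0.5666, 0.0254, 0.1482]
tool_rot: [-0.0, -0.113, 0.994, -0.001]
wrist_force: [-0.1, 1.4, 0.3]
grip_width: 0.0296
```

```bash
python3 go.py 0.44 -0.003 0.231; python3 - <<'E'
from hlp import *
a=vision.camera("scene")[150:350,200:500];b=vision.camera("side")[100:300,220:520]
cv2.imwrite("pics/c4.png",cv2.resize(np.hstack([a,b]),None,fx=1.33,fy=1.33)[:,:,::-1])
E
```

```text
4.1 [0.5666 0.0254 0.1482] [ 0.0424  0.8117 -0.2832  1.6112  0.3     0.7628  1.4209] 0.029647508977250527 [-0.0565  1.3554  0.3171]
shift [ 0.1298  0.0005 -0.0827]
toolx ang 192.93072688843594 twist 0.00402694387608901
```

View pics/c4.png

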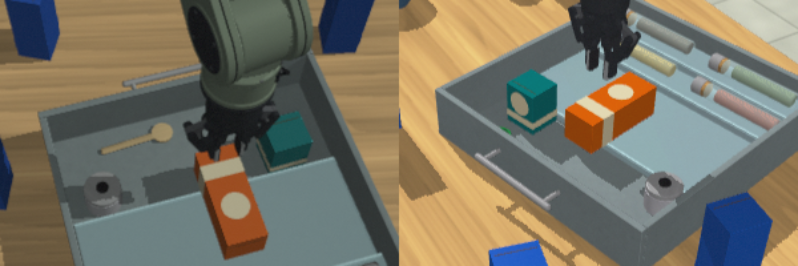

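It has fallen and lies on its back. I'll retreat upwards and measure.

send_rows:
  plan:
    - [0.03,[0,0,-0.025],0]
    - [0.03,[0.01,0,-0.05],0]
    - [0.03,[0.03,0,-0.08],0]
    - [0.03,[0.055,0.02,-0.09],0]
    - [0.03,[0.08,0.05,-0.09],0]
    - [0.03,[0.1,0.08,-0.09],0]
    - [0.03,[0.11,0.11,-0.09],0]
    - [0.03,[0.12,0.14,-0.09],0]
    - [0.03,[0.12,0.17,-0.09],0]
    - [0.03,[0.12,0.2,-0.09],0]
    - [0.03,[0.12,0.22,-0.09],0]
    - [0.03,[0.12,0.22,-0.09],0]

```text
time: 5.2
position: [0.3986, 0.2168, 0.2382]
tool_rot: [-0.0, -0.115, 0.993, 0.0]
wrist_force: [0.5, 1.0, 0.4]
grip_width: 0.0299
```

```bash
python3 go.py 0.44 -0.003 0.231; python3 - <<'E'
from hlp import *
a=vision.camera("scene");b=vision.camera("side")
cv2.imwrite("pics/scene5.png",a[:,:,::-1]);cv2.imwrite("pics/side5.png",b[:,:,::-1])
cv2.imwrite("pics/c5.png",cv2.resize(a[175:345,220:490],None,fx=2.9,fy=2.9,interpolation=cv2.INTER_CUBIC)[:,:,::-1])
cv2.imwrite("pics/c6.png",cv2.resize(b[130:300,240:510],None,fx=2.9,fy=2.9,interpolation=cv2.INTER_CUBIC)[:,:,::-1])
E
```

```text
5.2 [0.3986 0.2168 0.2382] [-0.385   0.5325 -0.302   1.8867  0.2211  0.7554  0.9916] 0.02985469000031638 [0.4931 0.969  0.3846]
shift [ 0.0099 -0.2234  0.0072]
toolx ang 193.2002576736682 twist 0.008731143513877706
```

View pics/c5.png

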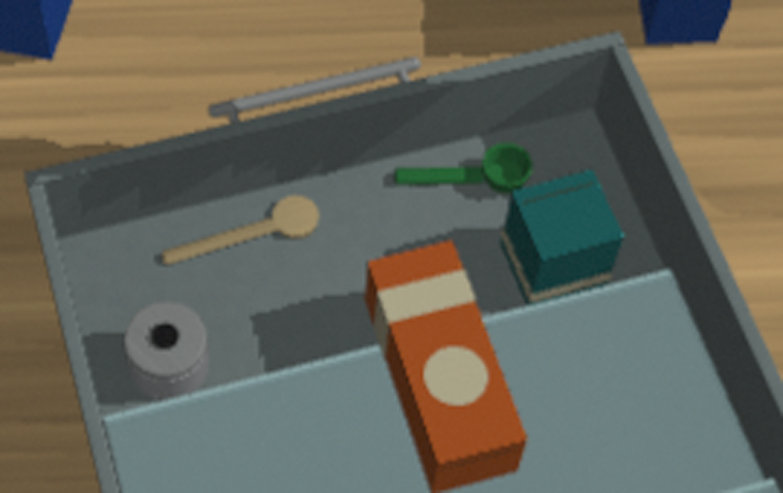

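View pics/c6.png

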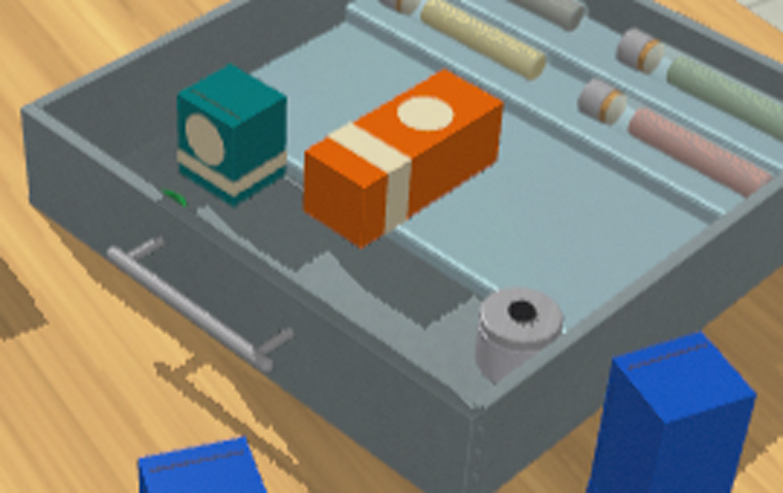

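The carton lies flat, disc up. In the scene crop its top corners are at (367,263), (454,241), (525,440) and (437,464). The teal carton and tin look unmoved.

```bash
python3 - <<'E'
from hlp import *
np.set_printoptions(precision=4,suppress=True)
cs=lambda p:np.array(p)/2.9+[220,175]-0.3
cd=lambda p:np.array(p)/2.9+[240,130]-0.3
A=ray("scene",cs([(367,263),(454,241),(525,440),(437,464)]),.083)
B=ray("side",cd([(366,188),(305,153),(446,70),(503,103)]),.083)
E1=ray("scene",cs([(104,417),(671,271)]),.023);mid=E1.mean(0);ey=(E1[1]-E1[0]);ey/=np.linalg.norm(ey);ex=np.array([ey[1],-ey[0],0])
for P in(A,B):
    print("x",(P-mid)@ex,"y",(P-mid)@ey)
    v=(P[2]+P[3]-P[0]-P[1]); print("yaw",np.degrees(np.arctan2(v@ey,v@ex)))
for n in["scene","side"]:
    a=cv2.imread(f"pics/{n}0.png");b=cv2.imread(f"pics/{n}5.png")
    for nm,lo,hi in[("teal",(80,130,30),(100,255,255))]:
        r=[]
        for im in(a,b):
            m=cv2.inRange(cv2.cvtColor(im,cv2.COLOR_BGR2HSV),lo,hi)
            k,l,s,c=cv2.connectedComponentsWithStats(m);i=1+np.argmax(s[1:,4]);r.append((s[i],c[i]))
        print(n,nm,r)
    x,y=((261,278) if n=="scene" else (404,228))
    t=a[y:y+26,x:x+26];R=cv2.matchTemplate(b[y-8:y+34,x-8:x+34],t,cv2.TM_CCOEFF_NORMED);print("tin shift",np.subtract(cv2.minMaxLoc(R)[3],8),R.max())
E
```

```text
x [-0.0384 -0.0386  0.12    0.1202] y [-0.012   0.0535  0.051  -0.0116]
yaw -0.3832633111552124
x [-0.039  -0.0418  0.1193  0.118 ] y [-0.0135  0.048   0.0485 -0.0128]
yaw 0.21854308172351436
scene teal [(array([ 395,  234,   40,   41, 1134], dtype=int32), array([414.0026, 254.3104])), (array([ 395,  234,   40,   41, 1136], dtype=int32), array([413.9754, 254.2843]))]
tin shift [0 0] 0.93712866
side teal [(array([301, 152,  36,  40, 875], dtype=int32), array([320.6857, 170.112 ])), (array([301, 152,  38,  40, 908], dtype=int32), array([321.3524, 170.152 ]))]
tin shift [0 0] 0.9768386
```

```bash
python3 -c "
from plant import bot
print(bot.state()['wrist_force'],bot.state()['dq'].round(3)); print(bot.job_done())"
```

```text
[ 0.01951723  0.35230989 -0.41003874] [ 0.036 -0.003  0.01   0.006  0.003  0.     0.008]
the job is handed in; nothing more can be done
None
```

The orange carton now lies flat on its back on the low clear step, right behind where it stood. I tipped it with two slightly spread fingers, pushing near the top of its front along the drawer's depth. It went over by itself and was never gripped or lifted. I then drew the arm clear and handed the job in; the last move ended at 5.2 s.

Last checks, from the scene and side cameras:
- **Straightness:** the yaw relative to the step edge is −0.4° in one view and +0.2° in the other.
- **Position:** the foot overhangs the edge by about 39 mm (15 to 50 mm allowed). Its sideways position changed by no more than 2–3 mm.
- **Bystanders:** I found no sign that the teal carton or the tin moved. The teal carton's side-view outline grew slightly, most likely because the orange carton no longer covers part of it.
- **Robot:** it touched nothing, and the wrist force was under 1 N.

No check failed. The two cameras differ by up to about 5 mm on single corners, which comes from picking the corners by hand and from the calibration.

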